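# Square a carrier plate into the stage stops and clamp it

## Robot

A 6-joint arm with a two-finger parallel gripper is mounted at the origin on the work surface. World frame = base frame: x ahead of the robot, y to its left, z up, the work surface at z = 0. Lengths are in m, angles in rad, forces in N, time in s.
With the tool pointing down it reaches from about 0.35 to 0.95 m from the base axis. Payload 17.4 kg.
Tool frame: the origin (TCP) lies on the centre line of the jaws, within the pads' length; the fingertips stand 8 mm ahead of it and the grasp point (between the pads) lies 11 mm behind it; z points along the fingers, y is the line along which they close (so a half turn about z gives the same grasp; the last joint's range is limited). The gripper opens to 93 mm and grips with 3 to 60 N. Pads are 15 mm wide; open, the fingers measure 128 mm over their backs; the gripper's body (75 mm by 188 mm) begins 65 mm behind the grasp point.
Start: joints at [1.299, 0.116, 1.442, -0, 1.584, -0.038], TCP at [0.156, 0.657, 0.227] pointing down, gripper open.
Joint ranges: [-2.83, 2.83], [-0.83, 2.19], [0.07, 2.5], [-1.14, 4.28], [0.01, 3], [-2.97, 2.97]. Speed limits (rad/s): [1.89, 1.89, 2.22, 3.14, 3.14, 3.14].

## Interface

Orientations are given as a rotation vector (axis times angle).
In Python, from rig import * gives the robot as it stands. Calls block until the motion is done:
- move_to(position, orientation): joint-space move of the TCP to a pose.
- line_to(position, ori=None, rate=0.15, f_stop=None): straight line of the TCP; ori=None keeps the orientation; rate is the mean speed in m/s. With f_stop (N) it stops when the force on the tool has changed by that much, and returns True; else False.
- move_j(angles): joint-space move.
- move_gripper(opening, squeeze=None): opening from 0.0 (shut) to 1.0 (fully open); squeeze is the grip in N (None keeps the last); returns when the fingers have stopped.
- dwell(seconds).
- inverse_kinematics(position, orientation): joint angles nearest the present ones, or None.
- get_image(name): name is "scene" or "top" or "wrist"; returns a dict with "color" (420x560x3 uint8, red, green, blue), "camera_matrix" (3x3 intrinsics, pixels), "rvec" (rotation vector, rad) and "tvec" (3), from world to camera coordinates, as OpenCV has them. Camera axes: x right, y down, z forward; pixel columns grow to the right and rows downward; lengths in m; the calibration is good to about 2 mm. A picture is of the moment at which its call begins. There is no depth.
A pose or a line that the arm cannot do raises PlanningError and nothing moves.
- finish_job(): hands the job in, once; it reports no verdict.
Readings, each from a call of its own:
- read_clock(): time.
- read_qpos(): joint angles.
- read_qvel(): joint speeds.
- read_joint_torque(): joint torques, N m.
- read_tcp_pos(): TCP position.
- read_eef_rot(): TCP orientation.
- read_wrist_force(): force on the tool from outside, world axes, zero at the start.
- read_moment(): the same for the moment, N m.
- read_grip_width(): opening from 0.0 (shut) to 1.0 (fully open).
Only numpy, scipy, OpenCV 4.12 (cv2) and the standard library are available. Lean on these libraries where they do the work, as an engineer would, in place of code of your own. Each camera call takes 0.05 s, during which the arm holds its last target. There are 200 camera calls.

## Task

Push the flat metal carrier plate along the black stage with the fingertips, without lifting or tipping it, until it sits square and flush against both the long side rail and the short end stop. Then press the push button in the small round housing beside the stage fully down to clamp the plate and release it, leaving the plate seated. Leave the suction cup, the jar and the screwdriver where they are.

Things in the scene. Friction and masses are not known exactly. Their poses are not given: they have to be found in the camera images.
- carrier: Loose flat aluminium carrier plate, 130 (own x) x 100 (own y) x 16 mm (z), about 0.3 kg (varies), with a thin grey sheet and a dark round disc in the middle of its top. It slides on the stage. Origin: centre of its underside. At the start its long side lies within about 20 degrees of the stage's x. Too wide to grasp.
- stage: Fixed black base plate 280 (x) x 300 (y) x 12 mm flat on the table, its top 12 mm above the table. Origin: centre of its underside. Position and yaw vary. It carries only two fixed aluminium bars, the side rail at its +y side and the end stop at its +x side; the carrier goes into the corner between them, so it is pushed towards the stage's +y and +x.
- rail (a point): Middle of the long side rail's inner face, at its foot on the stage top (stage x = +10, y = +90 mm). The face looks to the stage's -y and is 180 mm long along the stage's x; the bar is 20 mm thick, its top 34 mm above the table.
- stop (a point): Middle of the short end stop's inner face, at its foot on the stage top (stage x = +100, y = +25 mm). The face looks to the stage's -x and is 100 mm long along the stage's y; the bar is 20 mm thick, its top 34 mm above the table.
- seat (a point): Point on the top face of the stage, axes as the stage's: the carrier's origin lies here when it is flush against both bars (stage x = +35, y = +40 mm, 12 mm above the table).
- clamp_button_top (a point): Centre of the top face of the push button: a round steel cap, radius 16 mm, on a small round fixed black housing that stands on the table beyond the side rail, on the stage's +y side. It is pressed straight down.
- clamp_button (a joint): Travel of the push button in m: 0 released, 0.006 fully down. A spring pushes it back; about 5 N holds it fully down.
- suction_cup: Bystander: spare black rubber suction cup standing on the table on the stage's -y side, 36 mm across, 46 mm tall. Origin: centre of its underside.
- jar: Bystander: small closed amber jar standing on the table on the stage's -y side, 42 mm across, 50 mm tall. Origin: centre of its underside.
- driver: Bystander: black-handled screwdriver, 150 mm long, lying on the table beyond the stage's +x edge, roughly along the stage's y. Origin: underside, about midway along it.
Mind the look-alikes: they are no part of the job. Of the things that look like the carrier, the middle-sized one is meant. There is more than one size of the part that bears clamp_button_top; the job needs the largest.

How it is judged:
On the way, in this order (a step that is already met when the one before it is completed fails the run):
1. the carrier is flush against the side rail and the end stop (x of carrier in the frame of seat between -0.003 and 0.003 m and y of carrier in the frame of seat between -0.003 and 0.003 m and z of carrier in the frame of seat below 0.003 m and angle between the x axis of carrier and the x axis of stage, either way round below 0.035 rad), for 0.2 s.
2. the clamp button is pressed down with the carrier seated (all of step 1 and value of joint clamp_button above 0.0042 m), for 0.1 s.
At the end, for the whole second after the job is handed in: The carrier lies flat and at rest on the stage, its origin within 3 mm of the seat along the stage's x and y, square to the stage within 0.035 rad. The button is up again (below 2 mm), after being down over 4.2 mm for 0.1 s with the carrier seated (all of step 1 and linear speed of carrier below 0.01 m/s and value of joint clamp_button below 0.002 m); the robot touches nothing.
It fails at once if the carrier is lifted more than 6 mm off the stage (z of carrier in the frame of seat above 0.006 m).
It fails at once if the carrier is tipped more than 6 degrees or falls off the stage (angle between carrier's own z axis and vertical above 0.105 rad or z of carrier in the frame of seat below -0.006 m).
It fails at once if a bystander is moved more than 20 mm (distance of any of suction_cup, jar, driver from where it was at the start of the episode above 0.02 m).
It also fails if it takes over 64 s, if anything falls off the work surface, if the arm or the gripper's body presses on something with over 40 N, if the wrist force passes 120 N, or if a joint passes its speed limit or range.

## Working session

There is one attempt and no reset: what is moved stays moved. The work goes in short steps, each a Python script; the robot and the scene stay as the last script left them, time stands still between calls to the robot, and variables do not carry over. Pictures are saved under pics/ and viewed, on a budget of 10 in all, crops included, one or two more only if the job needs it, and the job is handed in when it is done.

```bash
mkdir -p pics; ls
python3 - <<'E'
from rig import *
import cv2,numpy as np
for n in("top","scene"):
    d=get_image(n); cv2.imwrite(f"pics/{n}0.png",d["color"][:,:,::-1]); np.savez(f"{n}0.npz",**d)
    R=cv2.Rodrigues(np.array(d["rvec"]))[0]; print(n,d["camera_matrix"],-R.T@np.array(d["tvec"]).ravel(),R[2])
print(read_clock())
E
```

```text
pics
top [[394.56341173   0.         283.87544775]
 [  0.         394.56341173 210.76643219]
 [  0.           0.           1.        ]] [ 0.4080046  -0.00463461  0.88979468] [ 0.15976357  0.01368674 -0.98706042]
scene [[482.2099091    0.         277.20622774]
 [  0.         482.2099091  206.73384252]
 [  0.           0.           1.        ]] [1.13220582 0.24047059 0.87076046] [-0.57486207 -0.24085983 -0.78199753]
0.1
```

View pics/top0.png

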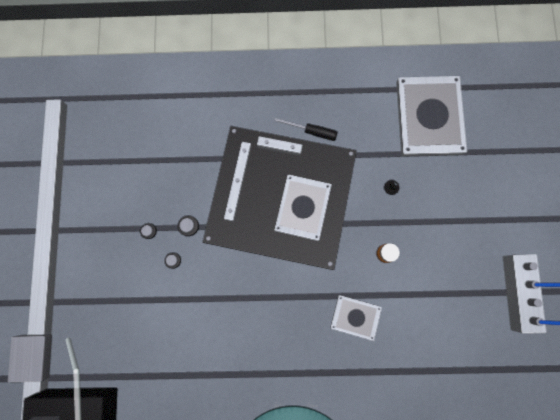

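View pics/scene0.png

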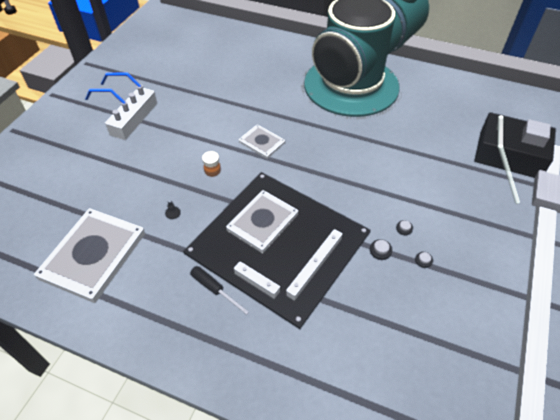

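Top view (up is world +x, left is +y):
- **Plates:** middle-sized on the stage (303,207), large (432,114), small (356,318). I choose (303,207).
- **Buttons:** large (188,225), smaller (148,230) and (172,260). I choose (188,225).
- **Bars and bystanders:** rail (237,181), stop (279,144), driver (310,128), cup (391,187), jar (389,253).

I'll check these in one close crop.

Run:
```python
import cv2
im=cv2.imread("pics/top0.png")[118:278,140:360]
cv2.imwrite("pics/crop0.png",cv2.resize(im,None,fx=3.6,fy=3.6,interpolation=cv2.INTER_CUBIC))
```

```text
(no output)
```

View pics/crop0.png

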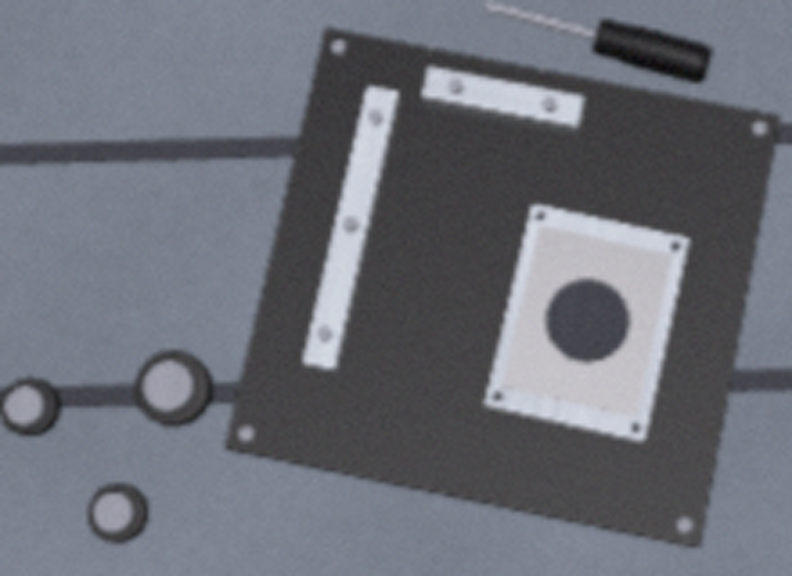

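The crop confirms the choice. The carrier's corners are at crop (530,205), (689,238), (645,440) and (485,405), and the largest button cap is at (168,386). Next I compute poses.

```bash
cat > h.py <<'E'
import numpy as np,cv2
from scipy.optimize import least_squares
def ray(d,p):
    R=cv2.Rodrigues(np.array(d["rvec"]))[0]; c=-R.T@np.array(d["tvec"]).ravel()
    v=R.T@np.linalg.inv(d["camera_matrix"])@np.array([p[0],p[1],1.]); return c,v
def at_z(d,p,z):
    c,v=ray(d,p); return (c+v*(z-c[2])/v[2])[:2]
def tri(*obs):
    A=np.zeros((3,3));b=np.zeros(3)
    for d,p in obs:
        c,v=ray(d,p);v/=np.linalg.norm(v);P=np.eye(3)-np.outer(v,v);A+=P;b+=P@c
    return np.linalg.solve(A,b)
def rot(a): return np.array([[np.cos(a),-np.sin(a)],[np.sin(a),np.cos(a)]])
def fit(model,meas):
    m,q=np.array(model),np.array(meas)
    s=least_squares(lambda s:((rot(s[2])@m.T).T+s[:2]-q).ravel(),[*q.mean(0),0]); return s.x,s.fun.reshape(-1,2)
E
python3 - <<'E'
from h import *
d=dict(np.load("top0.npz"));s=dict(np.load("scene0.npz"))
C=lambda x,y:(x/3.6+140-.36,y/3.6+118-.36)
st=[at_z(d,C(*p),.012) for p in[(327,29),(778,115),(702,546),(227,449)]]
x,r=fit([(.14,.15),(.14,-.15),(-.14,-.15),(-.14,.15)],st);print("stage",x,r.round(4))
bars=[at_z(d,C(*p),.034) for p in[(399,91),(335,368),(421,95),(579,127)]]
print("bars in stage",((np.array(bars)-x[:2])@rot(x[2])).round(4))
ca=[at_z(d,C(*p),.028) for p in[(530,205),(689,238),(645,440),(485,405)]]
y,r=fit([(.065,.05),(.065,-.05),(-.065,-.05),(-.065,.05)],ca);print("carrier",y,r.round(4),"in stage",(rot(-x[2])@(y[:2]-x[:2])),y[2]-x[2])
print("seat",x[:2]+rot(x[2])@[.035,.04])
b=tri((d,C(168,386)),(s,(381,246)));print("button",b)
for z in(.02,.03,.04,.05):print(z,at_z(d,C(168,386),z),at_z(s,(381,246),z))
sc=[at_z(s,p,.012) for p in[(298,327),(187,252),(262,174),(369,231)]];print("stage from scene",fit([(.14,.15),(.14,-.15),(-.14,-.15),(-.14,.15)],sc))
E
```

```text
stage [ 0.58594971  0.01410307 -0.2209601 ] [[ 0.0008  0.0013]
 [ 0.0006 -0.002 ]
 [-0.0008 -0.0003]
 [-0.0006  0.0009]]
bars in stage [[ 0.1006  0.0898]
 [-0.0789  0.0907]
 [ 0.1007  0.0757]
 [ 0.0995 -0.0257]]
carrier [ 0.55551665 -0.03470506 -0.24018535] [[ 0.0009 -0.0005]
 [ 0.0006  0.0005]
 [-0.0009 -0.0002]
 [-0.0006  0.0002]] in stage [-0.01899606 -0.05429139] -0.019225250973415348
seat [0.62886543 0.04545975]
button [0.52228594 0.22378786 0.02104394]
0.02 [0.52196618 0.22563043] [0.52227077 0.22229271]
0.03 [0.52065597 0.22298308] [0.52944007 0.22250638]
0.04 [0.51934576 0.22033573] [0.53660936 0.22272005]
0.05 [0.51803555 0.21768839] [0.54377865 0.22293371]
stage from scene (array([ 0.58805592,  0.01515203, -0.23177605]), array([[ 0.00262786,  0.00526205],
       [ 0.00328175, -0.00845492],
       [-0.00415636, -0.00236138],
       [-0.00175325,  0.00555425]]))
```

```bash
cat >> h.py <<'E'
from scipy.spatial.transform import Rotation as Ro
S=np.array([0.58595,0.01410]);YAW=-0.2210
def W(x,y,z): return [*(S+rot(YAW)@[x,y]),z]
def down(a):  # tool y along world angle a, tool z down
    y=np.array([np.cos(a),np.sin(a),0]);z=np.array([0,0,-1.]);x=np.cross(y,z)
    return Ro.from_matrix(np.c_[x,y,z]).as_rotvec()
E
python3 - <<'E'
from rig import *; from h import *
print(Ro.from_rotvec(read_eef_rot()).as_matrix().round(2))
for nm,p,a in(("py",W(-.019,-.124,.15),YAW),("px",W(-.115,.04,.15),YAW+np.pi/2),("btn",[.522,.224,.1],YAW)):
    for k in(0,np.pi):
        q=inverse_kinematics(p,down(a+k)); print(nm,k,None if q is None else np.round(q,2))
E
```

```text
[[-0.97  0.23 -0.  ]
 [ 0.23  0.97 -0.  ]
 [ 0.   -0.   -1.  ]]
py 0 [-0.23 -0.13  1.81 -0.    1.46 -0.01]
py 3.141592653589793 None
px 0 [ 0.11 -0.27  1.93 -0.    1.48 -1.24]
px 3.141592653589793 [ 0.11 -0.27  1.93  0.    1.48  1.9 ]
btn 0 [ 0.36 -0.05  1.82 -0.    1.37  0.58]
btn 3.141592653589793 [ 0.36 -0.05  1.82 -0.    1.37 -2.56]
```

Run:
```python
from rig import *; from h import *
move_gripper(0.8)
move_to(W(-.019,-.126,.15),down(YAW))
line_to(W(-.019,-.126,.023),rate=.12)
print(read_clock(),read_tcp_pos(),read_wrist_force())
print("early",line_to(W(-.019,-.04,.023),rate=.05,f_stop=15),read_wrist_force())
print("stop",line_to(W(-.019,-.010,.023),rate=.015,f_stop=10),read_wrist_force())
print(rot(-YAW)@(np.array(read_tcp_pos())[:2]-S),read_clock())
d=get_image("top"); cv2.imwrite("pics/top1.png",d["color"][:,:,::-1])
im=d["color"][118:278,140:360,::-1]
cv2.imwrite("pics/crop1.png",cv2.resize(im,None,fx=3.6,fy=3.6,interpolation=cv2.INTER_CUBIC))
```

```text
4.8583 [ 0.54025923 -0.10478965  0.02384098] [ 0.06121309  0.134345   -0.23864798]
early False [ 0.49345947 -0.55197925  1.22899259]
stop True [-0.90998589 -3.62419771  2.85340851]
[-0.01923458 -0.01972755] 8.0333
```

View pics/crop1.png

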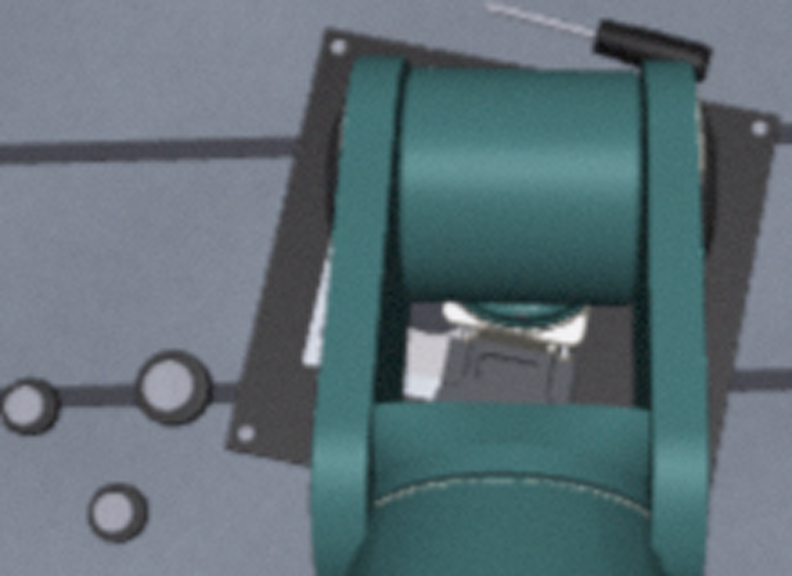

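The arm hides most of the plate here. It stopped on force at stage y = −19.7 mm, where rail contact was expected (about −17.5). Next I push along +x, then nudge +y again.

Run:
```python
from rig import *; from h import *
line_to(W(-.019,-.04,.023),rate=.08); line_to(W(-.019,-.04,.12),rate=.15)
move_gripper(0.5)
move_to(W(-.115,.038,.12),down(YAW+np.pi/2))
line_to(W(-.115,.038,.023),rate=.12)
print("early",line_to(W(-.055,.038,.023),rate=.05,f_stop=15),read_wrist_force())
print("stop",line_to(W(-.030,.038,.023),rate=.015,f_stop=10),read_wrist_force())
print(rot(-YAW)@(np.array(read_tcp_pos())[:2]-S),read_clock())
line_to(W(-.065,.038,.023),rate=.08); line_to(W(-.065,.038,.14),rate=.15)
move_gripper(0.8)
move_to(W(.035,-.045,.14),down(YAW))
line_to(W(.035,-.045,.023),rate=.12)
print("y",line_to(W(.035,-.010,.023),rate=.015,f_stop=10))
print(rot(-YAW)@(np.array(read_tcp_pos())[:2]-S),read_clock())
line_to(W(.035,-.045,.023),rate=.08); line_to(W(.035,-.045,.16),rate=.15)
move_gripper(0)
move_to([.50,.12,.28],down(YAW))
d=get_image("wrist");np.savez("wrist2.npz",**d);cv2.imwrite("pics/wrist2.png",d["color"][:,:,::-1])
d=get_image("scene");np.savez("scene2.npz",**d);cv2.imwrite("pics/scene2.png",d["color"][:,:,::-1])
print(read_clock())
```

```text
early False [0.75098018 0.3795684  0.38265707]
stop True [ 0.40773066 -0.17910592  0.46926841]
[-0.03859417  0.03798224] 14.5917
y True
[ 0.03485787 -0.02003798] 20.6083
24.3667
```

View pics/wrist2.png

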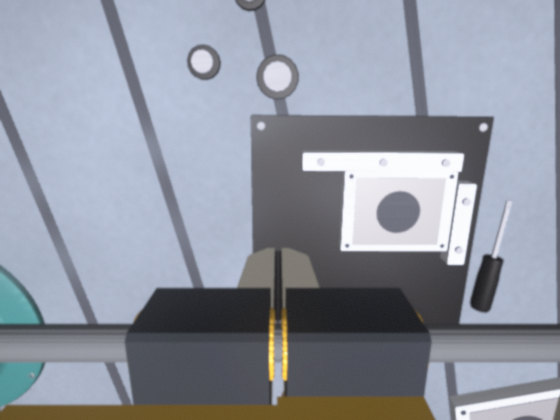

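The wrist view shows the plate in the corner: corners near (345,170), (457,172), (449,248) and (343,248), button cap at (278,75). I'll enlarge it to check for gaps.

Run:
```python
import cv2
from h import *
im=cv2.imread("pics/wrist2.png")[140:275,295:485]
cv2.imwrite("pics/wcrop2.png",cv2.resize(im,None,fx=4.2,fy=4.2,interpolation=cv2.INTER_CUBIC))
d=dict(np.load("wrist2.npz"));t=dict(np.load("top0.npz"));s=dict(np.load("scene0.npz"))
T=(168/3.6+139.64,386/3.6+117.64)
print(tri((d,(277.5,75)),(t,T),(s,(381,246))),tri((d,(277.5,75)),(t,T)))
for z in(.02,.03,.04):print(z,at_z(d,(277.5,75),z),at_z(t,T,z))
```

```text
[0.52299403 0.22420929 0.0216027 ] [0.5231988  0.22596573 0.01685442]
0.02 [0.52397102 0.22524507] [0.52196618 0.22563043]
0.03 [0.52380949 0.22452185] [0.52065597 0.22298308]
0.04 [0.52364797 0.22379863] [0.51934576 0.22033573]
```

View pics/wcrop2.png

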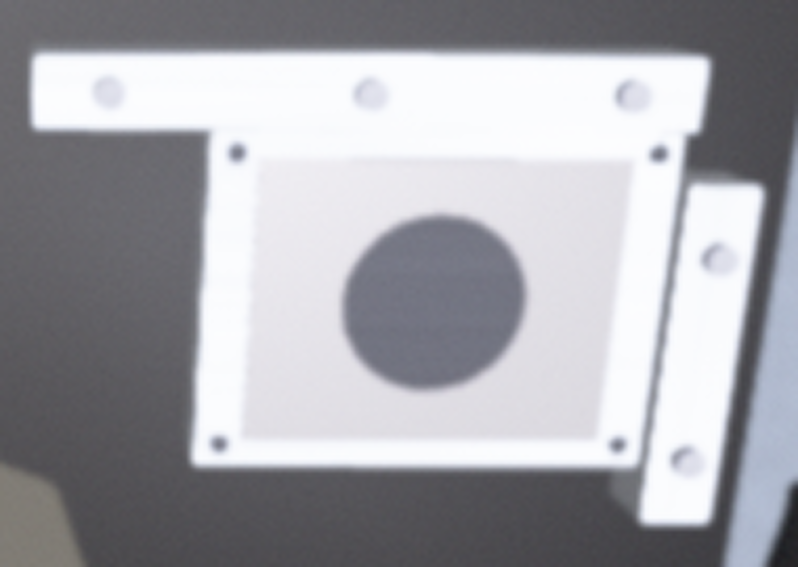

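Run:
```python
from h import *
d=dict(np.load("wrist2.npz"))
C=lambda p:(p[0]/4.2+295-.38,p[1]/4.2+140-.38)
f=lambda P,z:np.array([rot(-YAW)@(at_z(d,C(p),z)-S) for p in P]).round(4)
print("plate",f([(685,135),(638,466),(192,466),(210,135)],.028))
print("stop top",f([(691,185),(640,522)],.034));print("rail",f([(33,130),(700,133)],.034))
```

```text
plate [[ 0.1013  0.087 ]
 [ 0.1013 -0.0111]
 [-0.0294 -0.0111]
 [-0.0292  0.0869]]
stop top [[ 0.1019  0.0743]
 [ 0.1012 -0.0262]]
rail [[-0.0783  0.0894]
 [ 0.1023  0.0886]]
```

By the wrist view the plate is flush against both bars to about 0.5 mm (plate edge 101.3 vs stop about 101.5, and 87 vs rail 89 with its opposite edge at −11.1, as a seated plate requires). It is also square. Now I press the button.

Run:
```python
from rig import *; from h import *
B=[.5228,.2245]
move_to([*B,.10],down(YAW)); line_to([*B,.055],rate=.08)
f0=read_wrist_force(); print(read_tcp_pos(),f0)
c=line_to([*B,.008],rate=.01,f_stop=2); z1=read_tcp_pos()[2]; print("contact",c,z1,read_wrist_force(),read_clock())
if c:
    p=line_to([*B,z1-.012],rate=.008,f_stop=15); print("press",p,read_tcp_pos(),read_wrist_force())
    dwell(.3); print(read_tcp_pos(),read_wrist_force(),read_clock())
```

```text
[0.52287252 0.22456211 0.05511446] [-0.37569222  0.0732488   0.3724458 ]
contact True 0.028454702189438363 [0.95743903 0.17758448 1.50011351] 28.525
press True [0.52273745 0.22449336 0.02420087] [-1.50983737 -1.20907305  6.73081253]
[0.52274707 0.22450127 0.02418986] [-1.73987711  0.80418921  7.76507722] 29.5917
```

Contact came at tip height 20.5 mm, matching the triangulated cap height of 21 mm. The press ended on the hard stop, holding at 7.8 N (more than the 5 N needed). I'll release and check.

Run:
```python
from rig import *; from h import *
B=[.5228,.2245]
line_to([*B,.12],rate=.08)
move_to([.50,.12,.28],down(YAW)); dwell(.3)
d=get_image("wrist");np.savez("wrist3.npz",**d)
im=d["color"][40:275,215:515,::-1]
cv2.imwrite("pics/wcrop3.png",cv2.resize(im,None,fx=2.5,fy=2.5,interpolation=cv2.INTER_CUBIC))
a=np.load("wrist2.npz")["color"].astype(int);print("mean diff vs before press",abs(a-d["color"])[60:275,250:515].mean(),read_wrist_force(),read_clock())
```

```text
mean diff vs before press 3.782618107357028 [ 0.18425958 -0.93832611 -0.29565672] 32.0833
```

View pics/wcrop3.png

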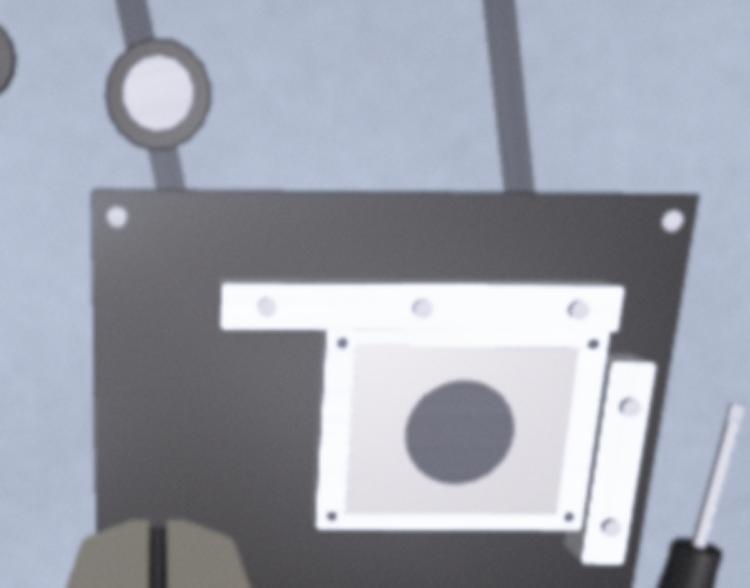

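The plate's position is unchanged (corners at crop (328,331), (608,332), (580,529) and (317,528)), still against both bars. The button cap at (157,93) looks as it did before the press, and the gripper is clear.

```bash
python3 -c "
from rig import *
finish_job()"
```

```text
the job is handed in; nothing more can be done
```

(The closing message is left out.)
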